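# Set the nut mill and load its hopper

## Robot

A 6-joint arm with a two-finger parallel gripper is mounted at the origin on a cart in front of the work surface, level with it; the furniture and walls round the work are solid. World frame = base frame: x ahead of the robot, y to its left, z up, the work surface at z = 0. Lengths are in m, angles in rad, forces in N, time in s.
With the tool pointing down it reaches from about 0.375 to 0.9 m from the base axis. Payload 3.1 kg.
Tool frame: the origin (TCP) lies between the finger pads; the fingertips stand 8 mm ahead of it and the grasp point (between the pads) lies 11 mm behind it; z points along the fingers, y is the line along which they close (so a half turn about z gives the same grasp; the last joint's range is limited). The gripper opens to 87 mm and grips with 3 to 60 N. Pads are 19 mm wide; open, the fingers measure 117 mm over their backs; the gripper's body (75 mm by 190 mm) begins 51 mm behind the grasp point.
Start: joints at [-1.351, 0.527, 1.433, -0, 1.181, -0.178], TCP at [0.242, -0.576, 0.231] pointing down, gripper open.
Joint ranges: [-3.08, 3.08], [-0.75, 2.2], [0.22, 2.44], [-1.43, 4.57], [0, 2.65], [-2.85, 2.85]. Speed limits (rad/s): [2.79, 2.79, 3.14, 3.14, 3.14, 3.14].

## Interface

Orientations are given as a unit quaternion [x, y, z, w].
In Python, from rig import robot, vision, job gives the robot as it stands.
- The arm moves only by the shell command python3 -m handwheel 'ROWS' [OPENING] [FORCE]. ROWS is JSON, a list of rows, each a list of 4 numbers: the shift along the tool's x, y, z as a fraction of full scale, then the turn about the tool's z as a fraction of full scale. A call has 1 to 20 rows; each row is the pose to reach, as a shift and turn from the pose commanded when the call began, along the tool's axes at that moment, turning the shorter way round; what a row does not reach only later rows make up. Full scale, the value 1, is 300 mm for a shift and 2 pi rad for a turn. A row lasts 1/12 s, in which the tool goes at most 41.7 mm and 7.16 degrees, less where a joint would pass 70% of its speed; a pose out of reach is approached as far as the arm can. A call with a number of a shift or a turn outside -1 to 1 is refused whole. A call with a gripper value outside its range is refused whole. OPENING is the opening in per cent of the stroke, from 0 (shut) to 100 (fully open), set as the call begins (- or left out, the last holds). The fingers move at their own pace and stop on an object; FORCE is the grip in N (left out, the last holds). Time passes only in rows, so rows that repeat a pose let the fingers close. It gives the time, the measured TCP pose, the force, the opening and the grip force at its end, in the units of the state.
- robot.get_obs(): the state, without advancing time (a new reading comes with each control period).
- vision.camera(name): name is "scene" or "top"; returns a dict with "frame" (420x560x3 uint8, red, green, blue), "K" (3x3 intrinsics, pixels), "k1" (the pictures are not rectified: a ray, as slopes to the right and down, at radius r is drawn at 1 + k1 r^2 times it, then the intrinsics apply), "cam_to_world" (4x4, takes a point from camera to world coordinates). Camera axes: x right, y down, z forward; pixel columns grow to the right and rows downward; lengths in m; the calibration is good to about 2 mm. A picture is of the moment at which its call begins. There is no depth.
- job.hand_in(): hands the job in; it is judged then, once.
Trained networks look in the newest picture that a camera, given by its name, has taken for a name from the list of things; names that differ only in an ending like _2 or _b are one class to them, and where a whole thing is asked for, a point or a joint stands for the part that bears it (a point fixed in the world has none). Each returns a list of dicts, best first, with "conf" (0 to 1); they miss things now and then, are a little off and sometimes report something else, mostly with a low value. They report only what shows in the picture. A call takes as long as a camera call.
- vision.look_for(camera, label): "point" ([row, column] in pixels, amid what is visible of it).
- vision.outline_of(camera, label): "mask" (420x560 bool, what is visible of it) and "point" ([row, column] in pixels, amid what is visible of it).
The state is a dict: "time": time; "q": joint angles; "joint_velocities": joint speeds; "joint_torque": joint torques, N m; "position": TCP position; "tool_rot": TCP orientation; "ft_force": force on the tool from outside, world axes, zero at the start; "moment": the same for the moment, N m; "grip_width": finger opening in m; "grip_force": force on a finger pad.
Only numpy, scipy, OpenCV 4.12 (cv2) and the standard library are available. Lean on these libraries where they do the work, as an engineer would, in place of code of your own. Each camera call takes 0.05 s, during which the arm holds its last target. There are 200 camera calls.

## Task

The mill's burrs must be set before anything is in them: with the hopper still empty, turn the nut mill's grind dial clockwise until the pointer rests five clicks up from its fine stop (the smallest dot; the pointer may already stand a click or two above it). Then pour all five chestnuts from the scoop through the hopper so that they drop down into the feed tube, and lay the empty scoop flat on the worktop again, leaving the dial on its click and the small bowl and the jar where they are.

Things in the scene. Friction and masses are not known exactly. Their poses are not given: they have to be found in the camera images.
- nutmill: Electric nut mill, fixed, 156 deep (x) x 376 long (y) mm. Origin under its middle on the worktop; own x to its back, y to its left, z up. Low white base 74 mm high; on its right (-y) end an aluminium motor housing (150 x 184 mm) with a flat top, the deck, 130 mm above the worktop; on its left end a clear feed tube with a clear hopper. Drawer and switch in front are not needed.
- dial_axis (a point): Point on the grind dial's vertical axis at the deck's surface, 130 mm above the worktop, 205 mm from the hopper's axis. Round it a flat white plate, radius 66 mm, with nine black ticks, one per click, 30 degrees apart, and a black dot outside each; dots grow from fine to coarse.
- dial (a joint): Dial angle, rad: 0 = fine stop (smallest dot), growing clockwise from above to 4.19 (eighth click). Clicks every 0.5236 rad (30 degrees): a sprung roller draws it to the nearest click; pushed just past half-way it snaps on to the next and stays. Takes up to 0.16 N m. Starts on click 0, 1 or 2. Pointer direction in the mill's frame, anticlockwise from +x: 300 degrees minus this angle.
- pointer (a point): Point on the dial's pointer, 40 mm from the axis, 22 mm above the deck, mid-width. Black dial: skirt 30 mm radius, 9 mm high; hub 19 mm radius, 32 mm high; one upright pointer wing 10 to 12 mm thick reaching 49 mm from the axis, from 8 to 33 mm above the deck, white line on top. Its flat sides can be pushed round with shut fingertips; the deck beside it is free.
- hopper_mouth (a point): Centre of the hopper's round mouth, 213 mm above the worktop, 105 mm from the mill's origin towards +y. Mouth 152 mm wide inside, outer rim 160 mm; the clear funnel narrows downward over 73 mm to the feed tube.
- throat (a point): Centre of the neck, 140 mm above the worktop and 73 mm below the mouth, where the funnel passes into the upright clear feed tube (56 mm wide inside, 55 mm deep from here to its floor).
- scoop: Flat-bottomed aluminium scoop, 0.1 to 0.16 kg, lying with the chestnuts in it. Origin on its underside under mid-pan; own x to the open nose, z up. Pan 70 mm wide, x from -50 to +56 mm, walls 2 mm thick, sides 36 mm high at the back, 13 at the nose; floor flat, rising 8 degrees over the last 34 mm; no front wall. Nose down by about 50 degrees empties it.
- scoop_grip (a point): A point on the scoop's black straight handle, 100 mm behind the scoop's origin (own -x) and 26 mm above its underside. Handle 90 mm long along x (from -64 to -154 mm), 17 mm wide (y), 22 mm high.
- scoop_nose (a point): Middle of the scoop's open front edge, 56 mm ahead of its origin, 6 mm above its underside.
- bowl_red: Small empty bowl, 106 mm across, 62 mm high, beside the scoop; a bystander. Origin under its middle.
- jar: Closed glass jar, 65 mm across, 100 mm high, a bystander behind the mill. Origin under its middle.
- nut_0_mid (a point): Middle of one of the five peeled chestnuts in the scoop (bun-shaped, 23 mm across, 18.5 mm high, 11 g).
- nut_1_mid (a point): Middle of one of the five peeled chestnuts in the scoop (bun-shaped, 23 mm across, 18.5 mm high, 11 g).
- nut_2_mid (a point): Middle of one of the five peeled chestnuts in the scoop (bun-shaped, 23 mm across, 18.5 mm high, 11 g).
- nut_3_mid (a point): Middle of one of the five peeled chestnuts in the scoop (bun-shaped, 23 mm across, 18.5 mm high, 11 g).
- nut_4_mid (a point): Middle of one of the five peeled chestnuts in the scoop (bun-shaped, 23 mm across, 18.5 mm high, 11 g).

How it is judged:
On the way, in this order (a step that is already met when the one before it is completed fails the run):
1. with the hopper still empty, the dial rests on the fifth click from the fine stop and is let go (value of joint dial between 2.488 and 2.748 rad and velocity of joint dial between -0.1 and 0.1 rad/s and contact force between the fingers and dial below 0.3 N and horizontal distance between each of nut_0_mid, nut_1_mid, nut_2_mid, nut_3_mid, nut_4_mid and throat above 0.1 m), for 0.2 s.
2. all five chestnuts lie in the feed tube below the funnel (horizontal distance between each of nut_0_mid, nut_1_mid, nut_2_mid, nut_3_mid, nut_4_mid and throat below 0.032 m and z of each of nut_0_mid, nut_1_mid, nut_2_mid, nut_3_mid, nut_4_mid in the frame of throat below 0.006 m), for 0.2 s.
At the end, for the whole second after the job is handed in: The dial rests on the fifth click (2.62 rad, within 0.13); all five chestnuts are in the feed tube (centres within 32 mm of its axis and not more than 6 mm above the neck); the scoop lies still and flat on the worktop (underside within 12 mm of it, tilt under 0.12 rad) and is let go (all of step 2 and value of joint dial between 2.488 and 2.748 rad and velocity of joint dial between -0.1 and 0.1 rad/s and height (world z) of scoop below 0.012 m and angle between scoop's own z axis and vertical below 0.12 rad and linear speed of scoop below 0.03 m/s); the robot touches nothing.
It fails at once if the small bowl is pushed more than 40 mm from its place (distance of bowl_red from where it was at the start of the episode above 0.04 m).
It fails at once if the jar is pushed more than 40 mm from its place (distance of jar from where it was at the start of the episode above 0.04 m).
It also fails if it takes over 72 s, if anything falls off the work surface, if the arm or the gripper's body presses on something with over 40 N, if the wrist force passes 120 N, or if a joint passes its speed limit or range.

## Working session

There is one attempt and no reset: what is moved stays moved. The work goes in short steps, Python scripts to look and compute and a shell command to move; the robot and the scene stay as the last step left them, time stands still between calls to the robot, and variables do not carry over. Pictures are saved under pics/ and viewed, at most 10 in all, crops included, and the job is handed in when it is done.

```bash
mkdir -p pics; cat > h.py <<'E'
import numpy as np, cv2
from rig import robot, vision, job
def ray(c,rc):
    K=np.array(c["K"]);d=np.array([(rc[1]-K[0,2])/K[0,0],(rc[0]-K[1,2])/K[1,1]])
    u=d.copy()
    for _ in range(20): u=d/(1+c["k1"]*(u@u))
    T=np.array(c["cam_to_world"]);return T[:3,3],T[:3,:3]@np.r_[u,1]
def atz(c,rc,z):
    o,d=ray(c,rc);return o+d*(z-o[2])/d[2]
def proj(c,p):
    T=np.array(c["cam_to_world"]);K=np.array(c["K"]);q=T[:3,:3].T@(np.asarray(p)-T[:3,3]);u=q[:2]/q[2]
    u=u*(1+c["k1"]*(u@u));return [K[1,1]*u[1]+K[1,2],K[0,0]*u[0]+K[0,2]]
def tri(c1,p1,c2,p2):
    A=[];b=[]
    for c,p in((c1,p1),(c2,p2)):
        o,d=ray(c,p);d/=np.linalg.norm(d);P=np.eye(3)-np.outer(d,d);A.append(P);b.append(P@o)
    return np.linalg.lstsq(np.vstack(A),np.hstack(b),rcond=None)[0]
def save(c,n,box=None,s=1):
    f=c["frame"]
    if box: f=f[box[0]:box[1],box[2]:box[3]]
    f=cv2.resize(f,None,fx=s,fy=s,interpolation=cv2.INTER_CUBIC);cv2.imwrite(f"pics/{n}.png",f[...,::-1])
E
python3 - <<'E'
from h import *
np.set_printoptions(precision=3,suppress=True)
C={n:vision.camera(n) for n in("scene","top")}
for n in C: save(C[n],n+"0",s=1.4); print(n,np.array(C[n]["cam_to_world"])[:3,3])
Z=dict(nutmill=.1,dial_axis=.13,pointer=.152,hopper_mouth=.213,throat=.14,scoop=.01,scoop_grip=.026,scoop_nose=.006,bowl_red=.03,jar=.05,nut_0_mid=.014)
for l in Z:
  r={}
  for n in C:
    for d in vision.look_for(n,l)[:(5 if 'nut_' in l else 2)]:
      print(l,n,round(d["conf"],2),np.round(d["point"]),atz(C[n],d["point"],Z[l])); r.setdefault(n,d["point"])
  if len(r)==2: print("   tri",tri(C["scene"],r["scene"],C["top"],r["top"]))
o=robot.get_obs();print(o)
E
```

```text
scene [-0.193  0.579  1.213]
top [ 0.41  -0.074  1.336]
nutmill scene 0.63 [270. 219.] [0.576 0.161 0.1  ]
nutmill top 0.93 [216. 196.] [0.563 0.144 0.1  ]
nutmill top 0.32 [215. 371.] [ 0.572 -0.295  0.1  ]
   tri [0.571 0.153 0.095]
dial_axis scene 0.55 [268. 221.] [0.555 0.164 0.13 ]
dial_axis top 0.75 [216. 195.] [0.558 0.141 0.13 ]
   tri [0.566 0.15  0.105]
pointer scene 0.65 [240. 256.] [0.558 0.041 0.152]
pointer scene 0.37 [191. 291.] [ 0.643 -0.161  0.152]
pointer top 0.89 [212. 243.] [0.567 0.022 0.152]
   tri [0.573 0.026 0.128]
hopper_mouth scene 0.78 [267. 220.] [0.502 0.196 0.213]
hopper_mouth top 0.82 [214. 194.] [0.553 0.128 0.213]
   tri [0.571 0.152 0.108]
throat scene 0.91 [272. 219.] [0.542 0.18  0.14 ]
throat top 0.71 [214. 194.] [0.562 0.141 0.14 ]
   tri [0.574 0.156 0.085]
scoop scene 0.65 [212. 331.] [ 0.592 -0.291  0.01 ]
scoop scene 0.28 [228. 339.] [ 0.525 -0.261  0.01 ]
scoop top 0.87 [218. 375.] [ 0.576 -0.321  0.01 ]
scoop top 0.53 [229. 376.] [ 0.545 -0.324  0.01 ]
   tri [ 0.589 -0.312 -0.002]
scoop_grip scene 0.71 [211. 333.] [ 0.581 -0.287  0.026]

[... 574 characters left out ...]

jar top 0.84 [166. 344.] [ 0.706 -0.234  0.05 ]
jar top 0.68 [213. 243.] [0.579 0.03  0.05 ]
   tri [ 0.709 -0.232  0.049]
nut_0_mid top 0.59 [227. 376.] [ 0.549 -0.324  0.014]
nut_0_mid top 0.27 [215. 240.] [0.578 0.041 0.014]
{'time': 1.2, 'q': array([-1.352,  0.528,  1.433,  0.   ,  1.181, -0.178]), 'joint_velocities': array([-0.   , -0.   ,  0.   ,  0.001, -0.002, -0.001]), 'joint_torque': array([  0.   , -44.002, -17.698,   0.063,   0.05 ,  -0.   ]), 'position': array([ 0.242, -0.576,  0.231]), 'tool_rot': array([ 0.98 ,  0.198,  0.   , -0.   ]), 'ft_force': array([ 0.123, -0.298,  0.089]), 'moment': array([-0.018,  0.011, -0.003]), 'grip_force': 0.0, 'grip_width': 0.08687270444708642}
```

View pics/top0.png

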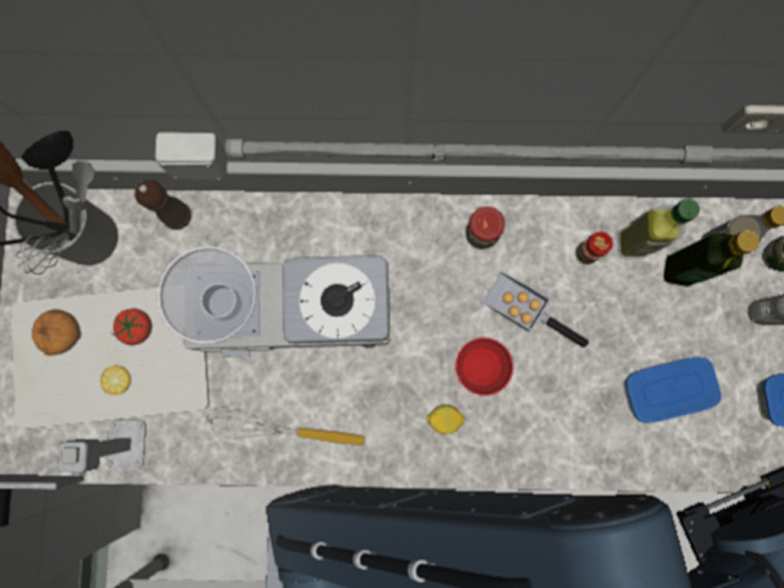

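View pics/scene0.png

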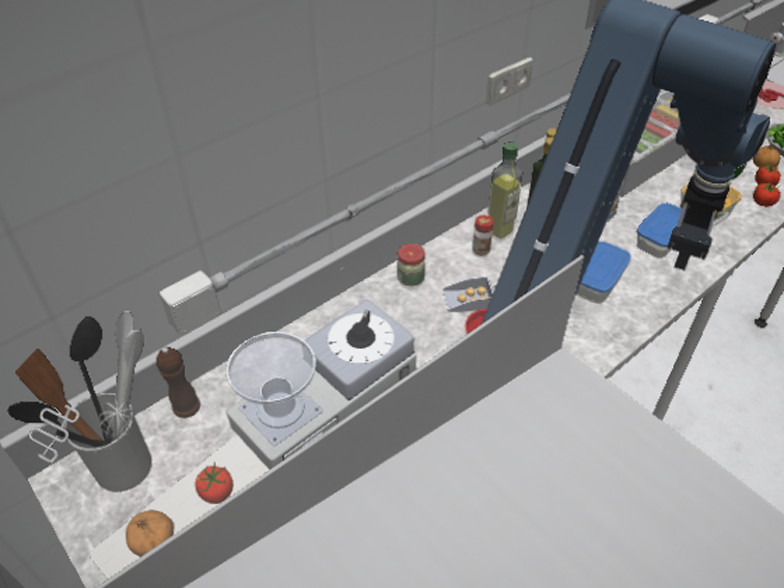

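```bash
python3 - <<'E'
from h import *
np.set_printoptions(precision=4,suppress=True)
c=vision.camera("top");f=c["frame"].astype(int)
print(c["k1"])
g=cv2.cvtColor(c["frame"],cv2.COLOR_RGB2GRAY)
hsv=cv2.cvtColor(c["frame"],cv2.COLOR_RGB2HSV)
# white plate
m=np.zeros(g.shape,np.uint8);m[180:250,205:280]=(g[180:250,205:280]>200)
n,L,S,_=cv2.connectedComponentsWithStats(m);k=1+np.argmax(S[1:,4]);print(S[k])
cs,_=cv2.findContours((L==k).astype(np.uint8),cv2.RETR_EXTERNAL,cv2.CHAIN_APPROX_NONE)
P=np.array([atz(c,(p[0][1],p[0][0]),.131)[:2] for p in cv2.convexHull(max(cs,key=len))]) 
(cx,cy),r=cv2.minEnclosingCircle(P.astype(np.float32));print("plate",cx,cy,r)
A=np.c_[2*P,np.ones(len(P))];s=np.linalg.lstsq(A,(P**2).sum(1),rcond=None)[0];print("fit",s[:2],np.sqrt(s[2]+s[:2]@s[:2]))
# hub/pointer dark
m=np.zeros(g.shape,np.uint8);m[195:235,222:262]=(g[195:235,222:262]<60)
n,L,S,ce=cv2.connectedComponentsWithStats(m);k=1+np.argmax(S[1:,4])
ys,xs=np.nonzero(L==k);Q=np.array([atz(c,(a,b),.162)[:2] for a,b in zip(ys,xs)]);d=Q-s[:2]
# far points
rr=np.hypot(*d.T);far=rr>.034;print("pointer dir",np.degrees(np.arctan2(*(d[far].mean(0)[::-1])))%360,rr.max())
# hopper
for lab in("hopper_mouth","scoop","scoop_grip","nut_0_mid"):
  o=vision.outline_of("top",lab)
  for e in o[:3]:
    ys,xs=np.nonzero(e["mask"]);print(lab,round(e["conf"],2),ys.min(),ys.max(),xs.min(),xs.max(),len(ys))
# scoop handle dark pixels
m=np.zeros(g.shape,np.uint8);m[220:255,380:425]=(g[220:255,380:425]<70)
ys,xs=np.nonzero(m);Q=np.array([atz(c,(a,b),.032)[:2] for a,b in zip(ys,xs)]).astype(np.float32)
print("handle",cv2.minAreaRect(Q),Q.mean(0))
v=cv2.fitLine(Q,cv2.DIST_L2,0,.01,.01).ravel();print(v,np.degrees(np.arctan2(v[1],v[0])))
save(c,"hop",(165,260,105,285),4);save(c,"sc",(185,260,335,430),7)
E
```

```text
0.0030411134353798648
[ 215  188   52   53 1473]
plate 0.5646945834159851 0.029831813648343086 0.06493517011404037
fit [0.5646 0.0298] 0.06445303937761897
pointer dir 296.2731611297753 0.04438581588201429
hopper_mouth 0.69 174 254 112 279 10830
scoop 0.72 194 246 345 419 1173
scoop 0.65 176 253 114 278 10521
scoop_grip 0.82 193 247 345 420 1306
nut_0_mid 0.52 223 230 372 379 54
handle ((0.5228105187416077, -0.39502906799316406), (0.08440475165843964, 0.0159721989184618), 57.753334045410156) [ 0.5226 -0.3953]
[ 0.5297  0.8482  0.5226 -0.3953] 58.017128
```

View pics/hop.png

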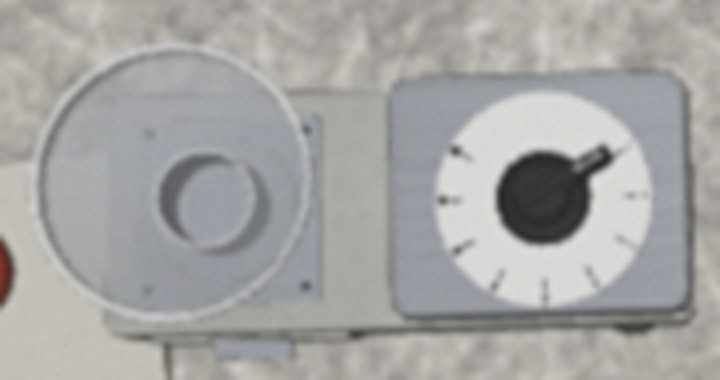

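View pics/sc.png

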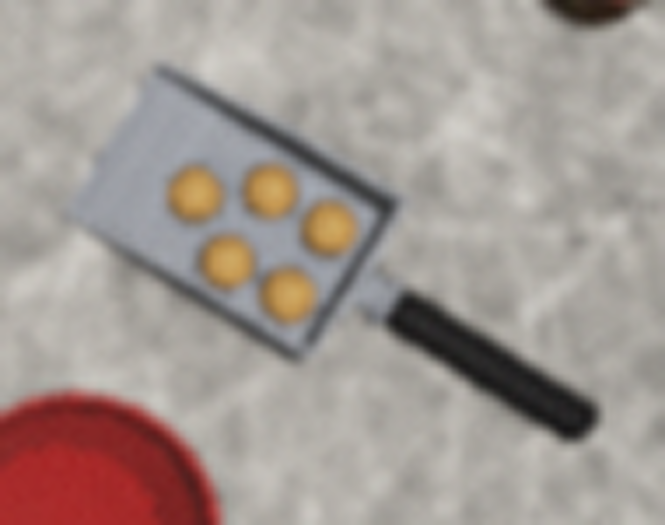

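```bash
python3 - <<'E'
from h import *
np.set_printoptions(precision=4,suppress=True)
c=vision.camera("top")
P=np.array([atz(c,(165+r/4,105+k/4),.213)[:2] for r,k in((45,175),(183,37),(320,172),(183,308),(87,75),(280,75),(87,270),(280,270))])
A=np.c_[2*P,np.ones(len(P))];s=np.linalg.lstsq(A,(P**2).sum(1),rcond=None)[0];print("hopper",s[:2],np.sqrt(s[2]+s[:2]@s[:2]))
d=np.array([.5646,.0298]);v=s[:2]-d;print(np.linalg.norm(v),np.degrees(np.arctan2(v[1],v[0]))-90)
a=atz(c,(165+200/4,105+445/4),.131);b=atz(c,(165+195/4,105+637/4),.131);w=(a-b)[:2];print("yaw ticks",np.degrees(np.arctan2(w[1],w[0]))-90)
print("tube neck", atz(c,(165+202/4,105+212/4),.14))
print("nose",atz(c,(185+140/7,335+115/7),.006),"red",atz(c,(185+205/7,335+395/7),.036),atz(c,(185+355/7,335+300/7),.036))
E
```

```text
hopper [0.5594 0.2332] 0.07826992596898621
0.20342980396550886 1.456921048156886
yaw ticks 2.3525327539417304
tube neck [0.5571 0.2287 0.14  ]
nose [ 0.6099 -0.2588  0.006 ] red [ 0.5822 -0.36    0.036 ] [ 0.525  -0.3237  0.036 ]
```

```bash
cat >> h.py <<'E'
def plan(s,T):
    x,y,z,p=s;a=np.radians(p)
    for t in T:
        dx,dy=t[0]-x,t[1]-y
        print([round(float(v),3) for v in((dx*np.cos(a)+dy*np.sin(a))/.3,(dx*np.sin(a)-dy*np.cos(a))/.3,(z-t[2])/.3,(p-t[3])/360)],np.round(t,4))
def pose():
    o=robot.get_obs();q=o["tool_rot"];return (*o["position"],np.degrees(2*np.arctan2(q[1],q[0])))
D=np.array([.5646,.0298])
def push(f,r=.043,t=.015,z=.152):
    a=np.radians(f);return (*(D+r*np.array([np.cos(a),np.sin(a)])+t*np.array([-np.sin(a),np.cos(a)])),z,f-90)
E
python3 - <<'E'
from h import *
s=pose();print(np.round(s,4));e=push(325,z=.24)
m=[tuple(np.array(s)+(np.array(e)-s)*k/3) for k in(1,2,3)]
for a,b in zip([s]+m,m): plan(a,[b])
E
```

```text
[ 0.2422 -0.5761  0.2305 22.7943]
[0.631, -0.45, -0.011, -0.196] [ 0.3642 -0.3783  0.2337 93.5295]
[0.633, 0.447, -0.011, -0.196] [  0.4863  -0.1804   0.2368 164.2648]
[-0.213, 0.745, -0.011, -0.196] [6.084e-01 1.740e-02 2.400e-01 2.350e+02]
```

```bash
R='import' ; python3 -m handwheel '[[0.631,-0.45,-0.011,-0.196],[0.631,-0.45,-0.011,-0.196],[0.631,-0.45,-0.011,-0.196],[0.631,-0.45,-0.011,-0.196],[0.631,-0.45,-0.011,-0.196],[0.631,-0.45,-0.011,-0.196],[0.631,-0.45,-0.011,-0.196],[0.631,-0.45,-0.011,-0.196],[0.631,-0.45,-0.011,-0.196],[0.631,-0.45,-0.011,-0.196],[0.631,-0.45,-0.011,-0.196]]' 0 30 && python3 -m handwheel '[[0.633,0.447,-0.011,-0.196],[0.633,0.447,-0.011,-0.196],[0.633,0.447,-0.011,-0.196],[0.633,0.447,-0.011,-0.196],[0.633,0.447,-0.011,-0.196],[0.633,0.447,-0.011,-0.196],[0.633,0.447,-0.011,-0.196],[0.633,0.447,-0.011,-0.196],[0.633,0.447,-0.011,-0.196],[0.633,0.447,-0.011,-0.196],[0.633,0.447,-0.011,-0.196]]' && python3 -c "
from h import *
s=pose();print(np.round(s,4));plan(s,[push(325,z=.24)])"
```

```text
time: 2.42
position: [0.3645, -0.3783, 0.234]
tool_rot: [0.685, 0.728, -0.0, 0.0]
ft_force: [-0.6, -0.4, -0.6]
grip_width: 0.0219
grip_force: 0.0
time: 3.33
position: [0.4872, -0.1809, 0.2372]
tool_rot: [0.14, 0.99, -0.0, 0.0]
ft_force: [1.3, -0.5, -0.7]
grip_width: 0.0009
grip_force: 0.0
[  0.4872  -0.1809   0.2372 163.877 ]
[-0.204, 0.747, -0.009, -0.198] [6.084e-01 1.740e-02 2.400e-01 2.350e+02]
```

```bash
python3 -m handwheel '[[-0.21,0.746,-0.009,-0.197],[-0.21,0.746,-0.009,-0.197],[-0.21,0.746,-0.009,-0.197],[-0.21,0.746,-0.009,-0.197],[-0.21,0.746,-0.009,-0.197],[-0.21,0.746,-0.009,-0.197],[-0.21,0.746,-0.009,-0.197],[-0.21,0.746,-0.009,-0.197],[-0.21,0.746,-0.009,-0.197],[-0.21,0.746,-0.009,-0.197],[-0.21,0.746,-0.009,-0.197],[-0.21,0.746,-0.009,-0.197]]' && python3 -c "
from h import *
s=pose();print(np.round(s,4));plan(s,[push(325,z=.165),push(325)])
plan(push(325),[push(f) for f in range(319,210,-6)])
plan(push(217),[push(f) for f in list(range(211,160,-6))+[160,157,154,151,149,148]])
c=vision.camera('top');save(c,'d1',(150,260,170,330),5)
"
```

```text
time: 4.33
position: [0.6096, 0.0165, 0.2398]
tool_rot: [-0.458, 0.889, 0.0, -0.0]
ft_force: [0.3, 0.4, -0.3]
grip_width: 0.0007
grip_force: 0.0
[6.096000e-01 1.650000e-02 2.398000e-01 2.344721e+02]
[-0.0, 0.005, 0.249, -0.001] [6.084e-01 1.740e-02 1.650e-01 2.350e+02]
[-0.0, 0.005, 0.293, -0.001] [6.084e-01 1.740e-02 1.520e-01 2.350e+02]
[0.015, -0.004, 0.0, 0.017] [6.069e-01 1.290e-02 1.520e-01 2.290e+02]
[0.031, -0.007, 0.0, 0.033] [6.049e-01 8.600e-03 1.520e-01 2.230e+02]
[0.047, -0.008, 0.0, 0.05] [6.025e-01 4.500e-03 1.520e-01 2.170e+02]
[0.063, -0.008, 0.0, 0.067] [5.996e-01 7.000e-04 1.520e-01 2.110e+02]
[0.078, -0.006, 0.0, 0.083] [ 5.964e-01 -2.800e-03  1.520e-01  2.050e+02]
[0.094, -0.002, 0.0, 0.1] [ 5.928e-01 -6.000e-03  1.520e-01  1.990e+02]
[0.109, 0.003, 0.0, 0.117] [ 5.889e-01 -8.700e-03  1.520e-01  1.930e+02]
[0.123, 0.01, 0.0, 0.133] [ 5.847e-01 -1.110e-02  1.520e-01  1.870e+02]
[0.137, 0.019, 0.0, 0.15] [ 5.803e-01 -1.290e-02  1.520e-01  1.810e+02]
[0.149, 0.028, 0.0, 0.167] [ 5.758e-01 -1.430e-02  1.520e-01  1.750e+02]
[0.161, 0.039, 0.0, 0.183] [ 5.711e-01 -1.53
[... 941 characters left out ...]
20e-01 9.700e+01]
[0.094, -0.002, 0.0, 0.1] [5.219e-01 1.410e-02 1.520e-01 9.100e+01]
[0.109, 0.003, 0.0, 0.117] [5.205e-01 1.860e-02 1.520e-01 8.500e+01]
[0.123, 0.01, 0.0, 0.133] [5.195e-01 2.330e-02 1.520e-01 7.900e+01]
[0.137, 0.019, 0.0, 0.15] [5.191e-01 2.800e-02 1.520e-01 7.300e+01]
[0.143, 0.023, 0.0, 0.158] [5.191e-01 3.040e-02 1.520e-01 7.000e+01]
[0.149, 0.028, 0.0, 0.167] [5.192e-01 3.280e-02 1.520e-01 6.700e+01]
[0.155, 0.034, 0.0, 0.175] [5.194e-01 3.520e-02 1.520e-01 6.400e+01]
[0.161, 0.039, 0.0, 0.183] [5.197e-01 3.750e-02 1.520e-01 6.100e+01]
[0.164, 0.043, 0.0, 0.189] [5.20e-01 3.91e-02 1.52e-01 5.90e+01]
[0.166, 0.045, 0.0, 0.192] [5.202e-01 3.990e-02 1.520e-01 5.800e+01]
```

View pics/d1.png

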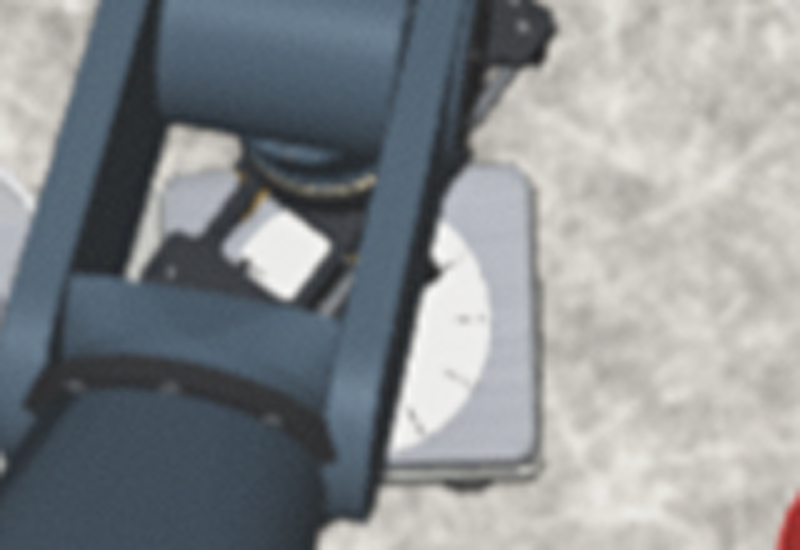

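```bash
python3 -m handwheel '[[0,0.003,0.1,0],[0,0.005,0.2,0],[0,0.005,0.26,0],[0,0.005,0.293,-0.001],[0,0.005,0.293,-0.001],[0,0.005,0.293,-0.001]]' && python3 -c "
from h import *
s=pose();print(np.round(s,4),np.round(push(325),4))"
```

```text
time: 4.88
position: [0.6088, 0.0173, 0.1521]
tool_rot: [-0.462, 0.887, -0.0, 0.0]
ft_force: [1.3, 0.1, 0.3]
grip_width: 0.0001
grip_force: 0.0
[6.088000e-01 1.730000e-02 1.521000e-01 2.350926e+02] [6.084e-01 1.740e-02 1.520e-01 2.350e+02]
```

```bash
python3 -m handwheel '[[0.015,-0.004,0,0.017],[0.031,-0.007,0,0.033],[0.047,-0.008,0,0.05],[0.063,-0.008,0,0.067],[0.078,-0.006,0,0.083],[0.094,-0.002,0,0.1],[0.109,0.003,0,0.117],[0.123,0.01,0,0.133],[0.137,0.019,0,0.15],[0.149,0.028,0,0.167],[0.161,0.039,0,0.183],[0.171,0.051,0,0.2],[0.18,0.065,0,0.217],[0.187,0.079,0,0.233],[0.193,0.093,0,0.25],[0.198,0.109,0,0.267],[0.201,0.124,0,0.283],[0.202,0.14,0,0.3]]' && python3 -c "
from h import *
s=pose();print(np.round(s,4),np.round(push(217),4))
c=vision.camera('scene');save(c,'d2',(200,280,210,310),7)"
```

```text
time: 6.38
position: [0.5412, -0.0091, 0.1541]
tool_rot: [0.448, 0.894, 0.0, 0.003]
ft_force: [-0.3, 0.7, 1.3]
grip_width: -0.0002
grip_force: 0.0
[ 5.412000e-01 -9.100000e-03  1.541000e-01  1.268091e+02] [ 5.393e-01 -8.100e-03  1.520e-01  1.270e+02]
```

View pics/d2.png

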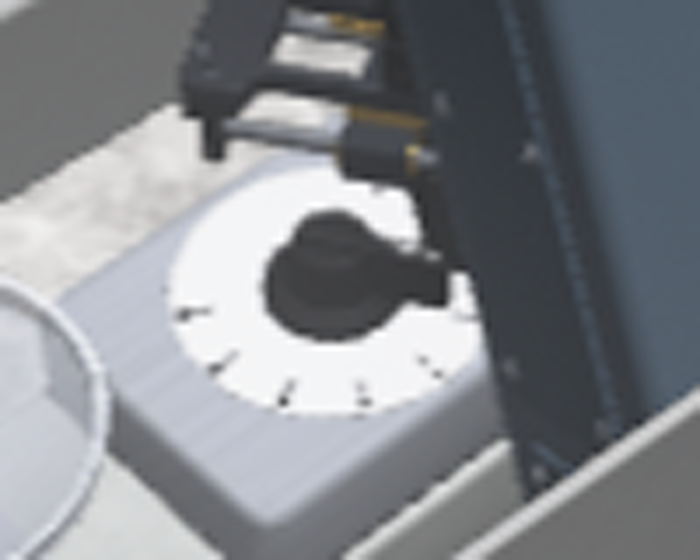

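```bash
python3 -m handwheel '[[0.015,-0.004,0,0.017],[0.031,-0.007,0,0.033],[0.047,-0.008,0,0.05],[0.063,-0.008,0,0.067],[0.078,-0.006,0,0.083],[0.094,-0.002,0,0.1],[0.109,0.003,0,0.117],[0.123,0.01,0,0.133],[0.137,0.019,0,0.15],[0.143,0.023,0,0.158],[0.149,0.028,0,0.167],[0.155,0.034,0,0.175],[0.161,0.039,0,0.183],[0.164,0.043,0,0.189],[0.164,0.043,0,0.189],[0.164,0.043,0,0.189]]' && python3 -c "
from h import *
s=pose();print(np.round(s,4),np.round(push(149),4))
c=vision.camera('scene');save(c,'d3',(200,280,210,310),7)"
```

```text
time: 7.77
position: [0.521, 0.0378, 0.1534]
tool_rot: [0.869, 0.495, 0.001, 0.001]
ft_force: [-1.6, -3.9, 2.5]
grip_width: 0.0005
grip_force: 2.1
[5.21000e-01 3.78000e-02 1.53400e-01 5.92777e+01] [5.20e-01 3.91e-02 1.52e-01 5.90e+01]
```

View pics/d3.png

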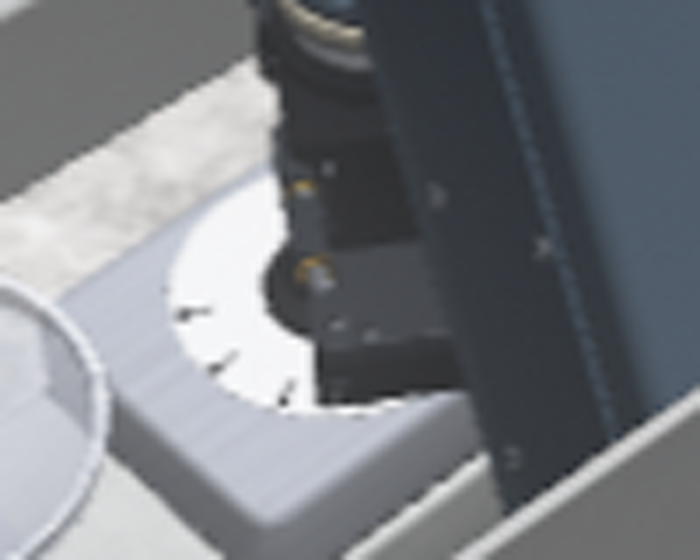

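```bash
python3 -m handwheel '[[-0.04,0,0,0],[-0.08,0,0,0],[-0.1,0,-0.1,0],[-0.12,0,-0.22,0],[-0.14,0,-0.33,0],[-1,0.62,-0.33,0],[-1,0.62,-0.33,0],[-1,0.62,-0.33,0],[-1,0.62,-0.33,0],[-1,0.62,-0.33,0],[-1,0.62,-0.33,0],[-1,0.62,-0.33,0],[-1,0.62,-0.33,0],[-1,0.62,-0.33,0],[-1,0.62,-0.33,0]]' 100 && python3 -c "
from h import *
s=pose();print(np.round(s,4));plan(s,[(.527,-.389,.10,57.8),(.527,-.389,.022,57.8)])
c=vision.camera('top');save(c,'d4',(185,245,205,285),8)
g=cv2.cvtColor(c['frame'],cv2.COLOR_RGB2GRAY)
m=np.zeros(g.shape,np.uint8);m[195:235,222:262]=(g[195:235,222:262]<60)
n,L,S,ce=cv2.connectedComponentsWithStats(m);k=1+np.argmax(S[1:,4]);ys,xs=np.nonzero(L==k)
d=np.array([atz(c,(a,b),.162)[:2] for a,b in zip(ys,xs)])-D;rr=np.hypot(*d.T);w=d[rr>.034].mean(0);print(np.degrees(np.arctan2(w[1],w[0]))%360)"
```

```text
time: 9.07
position: [0.5246, -0.3159, 0.2501]
tool_rot: [0.871, 0.492, 0.0, -0.001]
ft_force: [-0.2, 1.4, -0.4]
grip_width: 0.0857
grip_force: 0.0
[ 0.5246 -0.3159  0.2501 58.9651]
[-0.205, 0.132, 0.5, 0.003] [ 0.527 -0.389  0.1   57.8  ]
[-0.205, 0.132, 0.76, 0.003] [ 5.27e-01 -3.89e-01  2.20e-02  5.78e+01]
nan<string>:8: RuntimeWarning: Mean of empty slice.
  ret = um.true_divide(
```

View pics/d4.png

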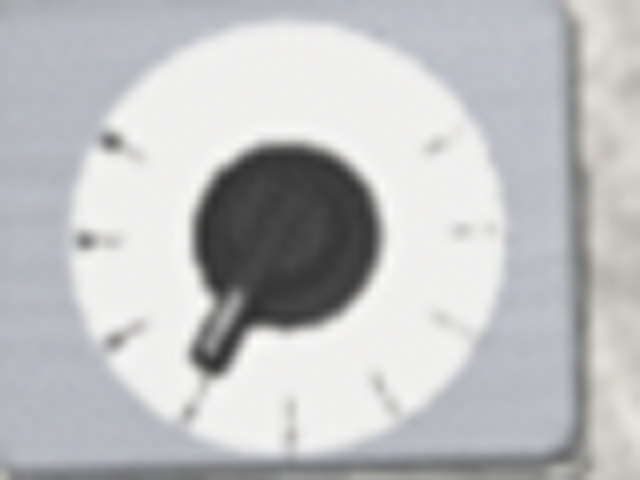

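```bash
python3 -m handwheel '[[-0.15,0.1,0.1,0.003],[-0.205,0.132,0.23,0.003],[-0.205,0.132,0.36,0.003],[-0.205,0.132,0.49,0.003],[-0.205,0.132,0.62,0.003],[-0.205,0.132,0.7,0.003],[-0.205,0.132,0.75,0.003],[-0.205,0.132,0.783,0.003],[-0.205,0.132,0.783,0.003],[-0.205,0.132,0.783,0.003]]' && python3 -c "
from h import *
s=pose();print(np.round(s,4))
c=vision.camera('scene');save(c,'g1',(150,280,280,400),6)"
```

```text
time: 9.95
position: [0.5287, -0.3866, 0.0166]
tool_rot: [0.874, 0.486, 0.0, 0.0]
ft_force: [-1.3, 0.2, 0.1]
grip_width: 0.0868
grip_force: 0.0
[ 5.28700e-01 -3.86600e-01  1.66000e-02  5.81404e+01]
```

```bash
python3 -m handwheel '[[0,0,0,0],[0,0,0,0],[0,0,0,0],[0,0,0,0],[0,0,0,0],[0,0,0,0],[0,0,0,0],[0,0,0,0],[0,0,0,0],[0,0,0,0]]' 0 60
```

```text
time: 10.83
position: [0.5282, -0.3873, 0.0159]
tool_rot: [0.874, 0.485, -0.0, -0.0]
ft_force: [-0.0, 0.1, -0.2]
grip_width: 0.0283
grip_force: 0.0
```

```bash
python3 -m handwheel '[[0,0,0,0],[0,0,0,0],[0,0,0,0],[0,0,0,0],[0,0,0,0],[0,0,0,0]]' 0 60; python3 -m handwheel '[[0,0,-0.03,0],[0,0,-0.06,0],[0,0,-0.1,0],[0,0,-0.14,0],[0,0,-0.18,0],[0,0,-0.2,0],[0,0,-0.2,0],[0,0,-0.2,0]]' && python3 -c "
from h import *
print(np.round(pose(),4))
c=vision.camera('top');save(c,'g2',(150,290,330,470),5);c=vision.camera('scene');save(c,'g3',(150,250,270,400),6)"
```

```text
time: 11.33
position: [0.5282, -0.3873, 0.016]
tool_rot: [0.874, 0.485, 0.0, -0.0]
ft_force: [-0.2, 0.7, -0.7]
grip_width: 0.0159
grip_force: 60.0
time: 12.0
position: [0.5285, -0.3876, 0.077]
tool_rot: [0.874, 0.485, 0.0, 0.001]
ft_force: [-0.1, -0.1, -1.6]
grip_width: 0.0167
grip_force: 60.0
[ 0.5285 -0.3876  0.077  58.0749]
```

View pics/g2.png

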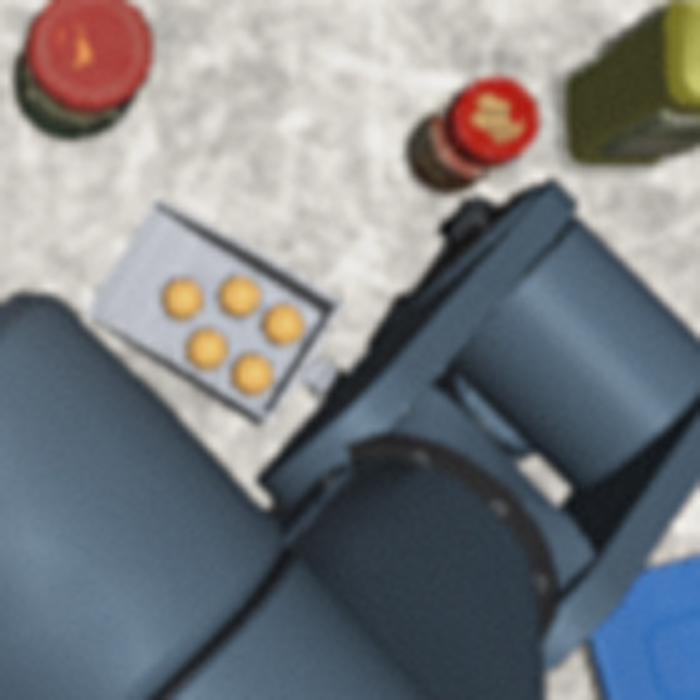

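```bash
python3 -m handwheel '[[0,0,-0.01,0],[0,0,-0.03,0],[0,0,-0.065,0],[0,0,-0.11,0],[0,0,-0.165,0],[0,0,-0.22,0],[0,0,-0.275,0],[0,0,-0.33,0],[0,0,-0.385,0],[0,0,-0.44,0],[0,0,-0.495,0],[0,0,-0.55,0],[0,0,-0.605,0],[0,0,-0.66,0],[0,0,-0.71,0],[0,0,-0.75,0],[0,0,-0.78,0],[0,0,-0.8,0],[0,0,-0.807,0],[0,0,-0.807,0]]' && python3 -c "
from h import *
s=pose();print(np.round(s,4))
c=vision.camera('top');save(c,'l1',(130,290,300,470),4)
a=np.radians(s[3]);h=np.array([np.cos(a),np.sin(a),0]);G=np.array(s[:3])+[0,0,.011]
def T(lx,lz,th):
  t=np.radians(th);x=lx+.1;z=lz-.026;return G+h*(x*np.cos(t)+z*np.sin(t))+np.array([0,0,1])*(-x*np.sin(t)+z*np.cos(t))
for th in(0,5,10,20,30):print(th,'nose',np.round(proj(c,T(.056,.006,th))),'back',np.round(proj(c,T(-.05,.036,th))),'nut0',np.round(proj(c,T(-.005,.011,th))))
for o in vision.look_for('top','nut_0_mid'):print('nut',round(o['conf'],2),o['point'])
for o in vision.outline_of('top','scoop')[:2]:
  m=o['mask'];ys,xs=np.nonzero(m);print(o['conf'],o['point'],len(ys),ys.min(),ys.max(),xs.min(),xs.max())
"
```

```text
time: 13.77
position: [0.5282, -0.3873, 0.3185]
tool_rot: [0.874, 0.485, 0.0, 0.0]
ft_force: [0.9, -0.9, -1.6]
grip_width: 0.0164
grip_force: 60.0
[ 0.5282 -0.3873  0.3185 58.0708]
0 nose [183. 370.] back [208. 417.] nut0 [199. 395.]
5 nose [185. 369.] back [209. 416.] nut0 [200. 395.]
10 nose [187. 370.] back [209. 415.] nut0 [201. 395.]
20 nose [192. 372.] back [210. 414.] nut0 [204. 396.]
30 nose [197. 375.] back [211. 414.] nut0 [207. 398.]
nut 0.71 [203.7, 393.7]
nut 0.48 [211.3, 404.2]
0.71 [193.4, 394.0] 1518 170 223 364 425
```

```bash
python3 -m handwheel '[[0.008,-0.005,0,0],[0.026,-0.018,0,0],[0.056,-0.038,0,0],[0.094,-0.063,0,0],[0.135,-0.091,0,0],[0.18,-0.121,0,0],[0.229,-0.154,0,0],[0.278,-0.187,0,0],[0.326,-0.22,0,0],[0.375,-0.253,0,0],[0.424,-0.286,0,0],[0.473,-0.319,0,0],[0.521,-0.352,0,0],[0.57,-0.385,0,0],[0.615,-0.415,0,0],[0.656,-0.443,0,0],[0.694,-0.468,0,0],[0.724,-0.488,0,0],[0.743,-0.501,0,0],[0.75,-0.506,0,0]]' && python3 -m handwheel '[[0.008,-0.005,0,0],[0.026,-0.018,0,0],[0.056,-0.038,0,0],[0.094,-0.063,0,0],[0.135,-0.091,0,0],[0.18,-0.121,0,0],[0.229,-0.154,0,0],[0.278,-0.187,0,0],[0.326,-0.22,0,0],[0.375,-0.253,0,0],[0.424,-0.286,0,0],[0.473,-0.319,0,0],[0.521,-0.352,0,0],[0.57,-0.385,0,0],[0.615,-0.415,0,0],[0.656,-0.443,0,0],[0.694,-0.468,0,0],[0.724,-0.488,0,0],[0.743,-0.501,0,0],[0.75,-0.506,0,0]]' && cat > chk.py <<'E'
from h import *
s=pose();print(np.round(s,4))
C={n:vision.camera(n) for n in('top','scene')};
import time
for n in C: save(C[n],n+'_%d'%(10*robot.get_obs()["time"]),(130,300,80,260) if n=='top' else (150,300,130,340),4 if n=='top' else 3.8)
a=np.radians(s[3]);h=np.array([np.cos(a),np.sin(a),0]);G=np.array(s[:3])+[0,0,.011]
def T(lx,lz,th):
  t=np.radians(th);x=lx+.1;z=lz-.026;return G+h*(x*np.cos(t)+z*np.sin(t))+np.array([0,0,1])*(-x*np.sin(t)+z*np.cos(t))
for th in(0,10,20,30,45,60,75):print(th,*[(n,'nose',np.round(proj(C[n],T(.056,.006,th))),'mid',np.round(proj(C[n],T(0,.012,th)))) for n in C])
for n in C:
  for l in('nut_0_mid','scoop'):
    print(n,l,[(round(o['conf'],2),o['point']) for o in vision.look_for(n,l)])
  for o in vision.outline_of(n,'scoop')[:1]:
    ys,xs=np.nonzero(o['mask']);print(n,o['conf'],len(ys),ys.min(),ys.max(),xs.min(),xs.max())
print("mouth",[np.round(proj(C[n],(.559,.2335,.213))) for n in C],"throat",[np.round(proj(C[n],(.559,.2335,.12))) for n in C])
E
python3 chk.py
```

```text
time: 15.58
position: [0.5183, -0.1149, 0.3182]
tool_rot: [0.874, 0.486, 0.0, -0.0]
ft_force: [-0.2, 0.7, -2.0]
grip_width: 0.0167
grip_force: 60.0
time: 17.25
position: [0.5081, 0.1564, 0.3181]
tool_rot: [0.874, 0.486, -0.0, -0.0]
ft_force: [0.4, -1.1, -2.4]
grip_width: 0.0165
grip_force: 60.0
[ 0.5081  0.1564  0.3181 58.1525]
0 ('top', 'nose', array([189., 110.]), 'mid', array([203., 131.])) ('scene', 'nose', array([240., 163.]), 'mid', array([235., 186.]))
10 ('top', 'nose', array([193., 116.]), 'mid', array([205., 135.])) ('scene', 'nose', array([247., 167.]), 'mid', array([240., 189.]))
20 ('top', 'nose', array([197., 124.]), 'mid', array([208., 140.])) ('scene', 'nose', array([253., 173.]), 'mid', array([244., 192.]))
30 ('top', 'nose', array([202., 133.]), 'mid', array([211., 145.])) ('scene', 'nose', array([258., 181.]), 'mid', array([248., 197.]))
45 ('top', 'nose', array([211., 147.]), 'mid', array([217., 155.])) ('scene', 'nose', array([264., 194.]), 'mid', array([252., 206.]))
60 ('top', 'nose', array([220., 162.]), 'mid', array([223., 165.])) ('scene', 'nose', array([268., 209.]), 'mid', array([254., 216.]))
75 ('top', 'nose', array([230., 177.]), 'mid', array([230., 175.])) ('scene', 'nose', array([268., 225.]), 'mid', array([254., 226.]))
top nut_0_mid []
top scoop [(0.65, [235.0, 182.9])]
top 0.74 202 176 243 116 192
scene nut_0_mid []
scene scoop [(0.8, [233.2, 183.4]), (0.29, [272.4, 222.3])]
scene 0.71 1252 216 251 161 248
mouth [array([211., 148.]), array([261., 195.])] throat [array([216., 158.]), array([283., 200.])]
```

```bash
cat > sc.py <<'E'
from h import *
c=vision.camera('scene');o=vision.outline_of('scene','scoop')
if o: ys,xs=np.nonzero(o[0]['mask']);print('  SCOOP',round(o[0]['conf'],2),np.round(o[0]['point']),len(ys),ys.min(),ys.max(),xs.min(),xs.max())
cv2.imwrite('pics/s_%d.png'%(10*robot.get_obs()["time"]),c["frame"][...,::-1])
E
python3 -m handwheel '[[0,0,0,0],[0,0,0,0],[0,0,0,0]]' 0 20 |tail -1; python3 sc.py;python3 -m handwheel '[[0,0,0,0],[0,0,0,0],[0,0,0,0]]' 0 13 |tail -1; python3 sc.py;python3 -m handwheel '[[0,0,0,0],[0,0,0,0],[0,0,0,0]]' 0 9 |tail -1; python3 sc.py
```

```text
grip_force: 20.0
  SCOOP 0.62 [235. 186.] 1317 215 251 162 249
grip_force: 13.0
  SCOOP 0.97 [247. 194.] 1042 217 268 178 246
grip_force: 9.0
  SCOOP 0.73 [253. 203.] 826 229 275 191 222
```

```bash
python3 -m handwheel '[[0,0,0,0],[0,0,0,0],[0,0,0,0],[0,0,0,0]]' 0 7 |tail -1; python3 sc.py;python3 -m handwheel '[[0,0,0,0],[0,0,0,0],[0,0,0,0],[0,0,0,0]]' 0 40; python3 chk.py
```

```text
grip_force: 7.0
  SCOOP 0.61 [252. 204.] 860 229 274 192 222
time: 19.47
position: [0.5085, 0.1552, 0.3181]
tool_rot: [0.874, 0.485, -0.0, -0.0]
ft_force: [-0.3, 0.2, -0.8]
grip_width: 0.0166
grip_force: 40.0
[ 0.5085  0.1552  0.3181 58.074 ]
0 ('top', 'nose', array([189., 111.]), 'mid', array([203., 132.])) ('scene', 'nose', array([239., 163.]), 'mid', array([235., 186.]))
10 ('top', 'nose', array([193., 117.]), 'mid', array([205., 136.])) ('scene', 'nose', array([246., 167.]), 'mid', array([240., 189.]))
20 ('top', 'nose', array([197., 125.]), 'mid', array([208., 141.])) ('scene', 'nose', array([253., 174.]), 'mid', array([244., 193.]))
30 ('top', 'nose', array([202., 133.]), 'mid', array([211., 146.])) ('scene', 'nose', array([258., 181.]), 'mid', array([247., 198.]))
45 ('top', 'nose', array([211., 148.]), 'mid', array([217., 155.])) ('scene', 'nose', array([264., 194.]), 'mid', array([251., 206.]))
60 ('top', 'nose', array([220., 162.]), 'mid', array([223., 165.])) ('scene', 'nose', array([267., 209.]), 'mid', array([253., 216.]))
75 ('top', 'nose', array([230., 177.]), 'mid', array([230., 175.])) ('scene', 'nose', array([268., 225.]), 'mid', array([254., 226.]))
top nut_0_mid []
top scoop [(0.47, [235.7, 182.9])]
scene nut_0_mid []
scene scoop [(0.9, [248.3, 204.8])]
scene 0.63 861 228 274 192 222
mouth [array([211., 148.]), array([261., 195.])] throat [array([216., 158.]), array([283., 200.])]
```

```bash
cat > nuts.py <<'E'
from h import *
C={n:vision.camera(n) for n in('scene','top')}
for n,c in C.items():
  hs=cv2.cvtColor(c["frame"],cv2.COLOR_RGB2HSV);m=cv2.inRange(hs,(8,70,90),(25,255,255))
  k,L,S,ce=cv2.connectedComponentsWithStats(m)
  for i in range(1,k):
    if S[i,4]>5: print(n,S[i],np.round(ce[i]))
  cv2.imwrite('pics/n_%s.png'%n,c["frame"][...,::-1])
print([np.round(proj(C[n],(.559,.2335,z))) for n in C for z in(.213,.14,.1)])
E
python3 nuts.py
```

```text
scene [447  17   5   3   9] [449.  18.]
scene [439  22   6   3  11] [441.  23.]
scene [433  28   5   3   8] [435.  29.]
scene [449  37   5   3  10] [451.  38.]
scene [457  36   4   2   6] [458.  36.]
scene [477  70  26  13  90] [489.  76.]
scene [468  74  27  14 124] [481.  81.]
scene [538 103  19  22 243] [548. 112.]
scene [487 125  43  28 712] [507. 138.]
scene [544 129  11   8  31] [549. 133.]
scene [236 199   5   3   8] [239. 200.]
scene [239 216   5   2   8] [241. 216.]
scene [211 219   4   2   6] [212. 220.]
scene [112 249  16  13 139] [120. 255.]
scene [ 12 250  36  46 646] [ 29. 270.]
scene [125 260   6   8  13] [128. 264.]
scene [115 266   5   3   6] [117. 267.]
scene [196 278  11   7  44] [201. 281.]
scene [124 289  17   7  31] [132. 294.]
scene [ 49 294   5   6  23] [ 51. 297.]
scene [ 51 298  23  17 145] [ 61. 307.]
scene [145 334   7   8  19] [148. 338.]
scene [153 334   7   5  11] [157. 336.]
scene [154 340   3   5   7] [155. 342.]
scene [145 343   5   8  12] [148. 347.]
scene [158 342   4   3   6] [160. 343.]
scene [ 90 365  34  32 768] [105. 379.]
top [550 147  10  14 111] [555. 153.]
top [345 158   3   5  13] [346. 160.]
top [526 164  16  17 209] [534. 171.]
top [424 169  11   9  62] [429. 173.]
top [416 173   4  10  12] [417. 178.]
top [185 214   5   3   7] [187. 215.]
top [ 23 222  33  32 818] [ 39. 237.]
top [305 290  27  20 307] [318. 301.]
top [212 306  48  12 350] [236. 311.]
[array([261., 195.]), array([279., 199.]), array([288., 200.]), array([211., 148.]), array([215., 156.]), array([217., 160.])]
```

```bash
python3 -m handwheel '[[0,0,-0.05,0],[0,0,-0.12,0],[0,0,-0.2,0],[0,0,-0.25,0],[-0.06,0.04,-0.25,0],[-0.14,0.09,-0.25,0],[-0.22,0.15,-0.25,0],[-0.3,0.2,-0.25,0],[-0.38,0.25,-0.25,0],[-0.46,0.31,-0.25,0],[-0.54,0.36,-0.25,0],[-0.62,0.42,-0.25,0],[-0.69,0.465,-0.25,0],[-0.74,0.5,-0.25,0],[-0.75,0.506,-0.25,0]]' - 60 && python3 nuts.py | grep -E "scene \[(1[5-9]|2[0-4]).*|top \[1" ; python3 -c "
from h import *
a=cv2.imread('pics/n_scene.png')[225:310,150:250];b=cv2.imread('pics/n_top.png')[165:260,100:200]
a=cv2.resize(a,(400,340),interpolation=cv2.INTER_CUBIC);b=cv2.resize(b,(400,380),interpolation=cv2.INTER_CUBIC)
o=np.zeros((380,800,3),np.uint8);o[:340,:400]=a;o[:,400:]=b;cv2.imwrite('pics/last.png',o)"
```

```text
time: 21.22
position: [0.5187, -0.1194, 0.393]
tool_rot: [0.875, 0.484, -0.0, 0.001]
ft_force: [-0.3, -0.1, -1.3]
grip_width: 0.0166
grip_force: 60.0
scene [196 278  11   7  44] [201. 281.]
scene [153 334   7  11  19] [156. 338.]
scene [158 342   4   3   6] [160. 343.]
top [149 208  18  18 182] [158. 217.]
```

View pics/last.png

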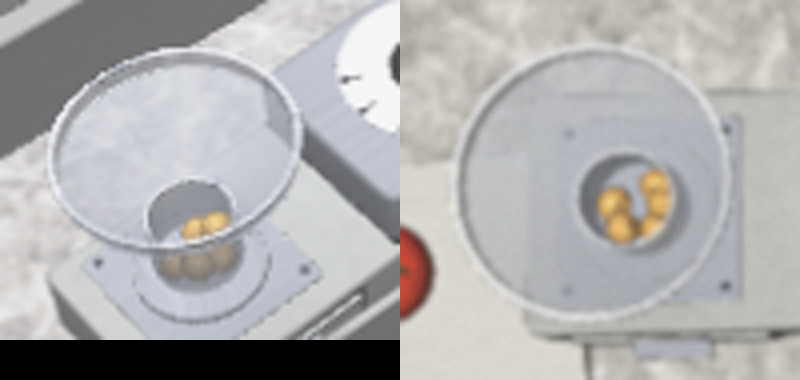

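```bash
python3 -m handwheel '[[-0.05,0.05,0,0],[-0.12,0.12,0,0],[-0.2,0.2,0,0],[-0.28,0.28,0,0],[-0.36,0.36,0.02,0],[-0.43,0.43,0.06,0],[-0.48,0.48,0.12,0],[-0.505,0.501,0.2,0],[-0.505,0.501,0.28,0],[-0.505,0.501,0.36,0],[-0.505,0.501,0.44,0],[-0.505,0.501,0.52,0],[-0.505,0.501,0.59,0],[-0.505,0.501,0.65,0],[-0.505,0.501,0.69,0],[-0.505,0.501,0.71,0],[-0.505,0.501,0.72,0]]' && sed -i 's/(130,300,80,260)/(150,290,330,470)/;s/(150,300,130,340)/(130,280,240,450)/' chk.py && python3 chk.py | grep -v nut
```

```text
time: 22.73
position: [0.566, -0.323, 0.1764]
tool_rot: [0.874, 0.486, -0.0, -0.001]
ft_force: [-0.2, 0.1, -0.9]
grip_width: 0.0164
grip_force: 60.0
[ 0.566  -0.323   0.1764 58.1304]
0 ('top', 'nose', array([179., 332.]), 'mid', array([191., 352.])) ('scene', 'nose', array([181., 297.]), 'mid', array([178., 315.]))
10 ('top', 'nose', array([182., 333.]), 'mid', array([193., 353.])) ('scene', 'nose', array([188., 299.]), 'mid', array([182., 316.]))
20 ('top', 'nose', array([186., 336.]), 'mid', array([196., 354.])) ('scene', 'nose', array([193., 302.]), 'mid', array([186., 318.]))
30 ('top', 'nose', array([191., 340.]), 'mid', array([199., 357.])) ('scene', 'nose', array([198., 307.]), 'mid', array([189., 321.]))
45 ('top', 'nose', array([199., 348.]), 'mid', array([204., 362.])) ('scene', 'nose', array([204., 315.]), 'mid', array([193., 327.]))
60 ('top', 'nose', array([208., 358.]), 'mid', array([209., 369.])) ('scene', 'nose', array([207., 326.]), 'mid', array([195., 334.]))
75 ('top', 'nose', array([216., 370.]), 'mid', array([215., 377.])) ('scene', 'nose', array([208., 337.]), 'mid', array([195., 341.]))
top scoop [(0.55, [201.5, 359.7])]
top 0.94 795 186 219 341 380
scene scoop []
scene 0.37 9512 214 334 161 296
mouth [array([211., 148.]), array([261., 195.])] throat [array([216., 158.]), array([283., 200.])]
```

```bash
python3 -m handwheel '[[0,0,0.05,0],[0,0,0.1,0],[0,0,0.15,0],[0,0,0.18,0],[0,0,0.188,0],[0,0,0.188,0]]' && python3 -m handwheel '[[0,0,0.01,0],[0,0,0.022,0],[-0.018,0,0.036,0],[-0.035,0,0.051,0],[-0.052,0,0.067,0],[-0.068,0,0.084,0],[-0.083,0,0.101,0],[-0.097,0,0.119,0],[-0.11,0,0.137,0],[-0.123,0,0.156,0],[-0.135,0,0.176,0],[-0.146,0,0.196,0],[-0.156,0,0.217,0],[-0.165,0,0.238,0],[-0.173,0,0.26,0],[-0.18,0,0.281,0],[-0.187,0,0.303,0],[-0.192,0,0.323,0],[-0.198,0,0.34,0],[-0.2,0,0.345,0]]' 0 14 && python3 chk.py | grep -v nut
```

```text
time: 23.63
position: [0.5656, -0.3241, 0.1202]
tool_rot: [0.874, 0.485, -0.0, -0.001]
ft_force: [0.2, 0.3, -1.6]
grip_width: 0.0165
grip_force: 60.0
time: 25.3
position: [0.5338, -0.3749, 0.0164]
tool_rot: [0.874, 0.485, -0.0, -0.001]
ft_force: [1.1, 1.7, 3.4]
grip_width: 0.0165
grip_force: 14.0
[ 5.33800e-01 -3.74900e-01  1.64000e-02  5.80587e+01]
0 ('top', 'nose', array([203., 345.]), 'mid', array([213., 363.])) ('scene', 'nose', array([216., 315.]), 'mid', array([212., 332.]))
10 ('top', 'nose', array([205., 346.]), 'mid', array([215., 364.])) ('scene', 'nose', array([221., 316.]), 'mid', array([216., 333.]))
20 ('top', 'nose', array([208., 348.]), 'mid', array([217., 365.])) ('scene', 'nose', array([226., 319.]), 'mid', array([219., 334.]))
30 ('top', 'nose', array([212., 351.]), 'mid', array([220., 367.])) ('scene', 'nose', array([230., 323.]), 'mid', array([222., 337.]))
45 ('top', 'nose', array([219., 358.]), 'mid', array([224., 372.])) ('scene', 'nose', array([235., 331.]), 'mid', array([225., 342.]))
60 ('top', 'nose', array([226., 368.]), 'mid', array([229., 378.])) ('scene', 'nose', array([237., 340.]), 'mid', array([227., 348.]))
75 ('top', 'nose', array([234., 378.]), 'mid', array([234., 385.])) ('scene', 'nose', array([238., 351.]), 'mid', array([227., 355.]))
top scoop [(0.66, [208.5, 374.7])]
top 0.94 367 192 225 353 387
scene scoop []
mouth [array([211., 148.]), array([261., 195.])] throat [array([216., 158.]), array([283., 200.])]
```

```bash
python3 -m handwheel '[[0,0,0,0],[0,0,0,0],[0,0,0,0],[0,0,0,0],[0,0,0,0],[0,0,0,0],[0,0,0,0],[0,0,0,0]]' 70 && python3 -m handwheel '[[0,0,-0.05,0],[0,0,-0.12,0],[0,0,-0.22,0],[0,0,-0.33,0],[0,0,-0.45,0],[0,0,-0.57,0],[0,0,-0.69,0],[-0.1,0,-0.8,0],[-0.22,0,-0.85,0],[-0.34,0,-0.85,0],[-0.46,0,-0.85,0],[-0.58,0,-0.85,0],[-0.6,0,-0.85,0]]' && cat > fin.py <<'E'
from h import *
np.set_printoptions(precision=4,suppress=True)
c=vision.camera('top');g=cv2.cvtColor(c["frame"],cv2.COLOR_RGB2GRAY)
o=vision.outline_of('top','scoop')
for e in o[:2]:
  m=e['mask'].astype(np.uint8);ys,xs=np.nonzero(m);print(e['conf'],len(ys),ys.min(),ys.max(),xs.min(),xs.max())
  for z in(.0,.02):
    Q=np.array([atz(c,(a,b),z)[:2] for a,b in zip(ys,xs)],np.float32);print(z,cv2.minAreaRect(Q))
for l in('bowl_red','jar'):
  for n in('top',): print(l,[(round(e['conf'],2),e['point']) for e in vision.look_for(n,l)[:2]])
cv2.imwrite('pics/fin.png',c["frame"][...,::-1])
C=vision.camera('scene');cv2.imwrite('pics/fins.png',C["frame"][...,::-1])
for e in vision.outline_of('scene','scoop')[:1]:
  ys,xs=np.nonzero(e['mask']);print('scene',e['conf'],len(ys),ys.min(),ys.max(),xs.min(),xs.max())
E
python3 fin.py
```

```text
time: 26.37
position: [0.5341, -0.3751, 0.0173]
tool_rot: [0.874, 0.485, -0.0, 0.0]
ft_force: [-0.3, 0.6, 0.9]
grip_width: 0.0583
grip_force: 0.0
time: 27.45
position: [0.4351, -0.5333, 0.2723]
tool_rot: [0.876, 0.483, -0.002, 0.001]
ft_force: [0.7, 0.2, 0.5]
grip_width: 0.061
grip_force: 0.0
0.75 1434 193 244 340 414
0.0 ((0.5651499032974243, -0.3358195722103119), (0.21404686570167542, 0.08178489655256271), 57.345481872558594)
0.02 ((0.5628277063369751, -0.3319037854671478), (0.21084176003932953, 0.08056028187274933), 57.345462799072266)
0.58 10609 174 254 112 280
0.0 ((0.5745834112167358, 0.16006213426589966), (0.45734474062919617, 0.21602971851825714), 87.43537139892578)
0.02 ((0.5721198916435242, 0.15655270218849182), (0.45049646496772766, 0.2127949446439743), 87.43535614013672)
bowl_red [(0.56, [260.7, 345.5])]
jar [(0.55, [163.8, 342.7]), (0.21, [218.2, 367.3])]
scene 0.81 424 199 223 313 335
```

```bash
python3 - <<'E'
from h import *
c=vision.camera('top');g=cv2.cvtColor(c['frame'],cv2.COLOR_RGB2GRAY)
ys,xs=np.nonzero(g[195:240,222:262]<110);d=np.array([atz(c,(a+195,b+222),.155)[:2] for a,b in zip(ys,xs)])-D
rr=np.hypot(*d.T);w=d[(rr>.033)&(rr<.05)];print(len(w),np.degrees(np.arctan2(*w.mean(0)[::-1]))%360)
m=cv2.inRange(cv2.cvtColor(c["frame"],cv2.COLOR_RGB2HSV),(8,70,90),(25,255,255))[195:240,130:190];print((m>0).sum())
o=robot.get_obs();print(o['time'],np.abs(o['joint_velocities']).max())
E
```

```text
23 155.04345376752303
185
27.8 0.004292352932204453
```

```bash
python3 -c "
from rig import job
print(job.hand_in())"
```

```text
the job is handed in; nothing more can be done
None
```

I've handed the job in: the dial is on the fifth click, all five chestnuts are in the feed tube, and the empty scoop lies flat on the worktop. The bowl and jar are where they were, and the robot is clear of everything; no verdict came back.

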